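Back the carver's indexing head off by one notch

ROBOT

A 6-joint arm with a two-finger parallel gripper is mounted at the origin on the work surface. World frame = base frame: x ahead of the robot, y to its left, z up, the work surface at z = 0. Lengths are in m, angles in degrees, forces in N, time in s.
With the tool pointing down it reaches from about 0.35 to 0.875 m from the base axis. Payload 4.2 kg.
Tool frame: the origin (TCP) lies at the very end of the fingers, on their centre line; the grasp point (between the pads) lies 19 mm behind it; z points along the fingers, x is the direction in which the jaws open and shut, and the axes are right-handed (so a half turn about z gives the same grasp; the last joint's range is limited). The gripper opens to 87 mm and grips with 3 to 60 N. Pads are 19 mm wide; open, the fingers measure 117 mm over their backs; the gripper's body (75 mm by 190 mm) begins 51 mm behind the grasp point.
Start: joints at [88.728, 22.042, 0.453, 0, -68.411, -14.817], TCP at [0.173, 0.601, 0.223] pointing down, gripper open.
Joint ranges: [-179.83, 179.83], [-69.29, 118.12], [-61.27, 80.66], [-181.25, 117.63], [-171.15, -9.14], [-177.46, 177.46]. Speed limits (degrees/s): [159.86, 159.86, 180, 180, 180, 180].

INTERFACE

Orientations are given as a 3x3 rotation matrix whose columns are the frame's x, y, z axes.
In Python, from station import r gives the robot as it stands.
- The arm moves only by the shell command python3 -m jog 'ROWS' [OPENING]. ROWS is JSON, a list of rows, each a list of 2 entries, a list of its own where there are three numbers: the shift along the tool's x, y, z in m, then the turn, a rotation vector about the tool's x, y, z in units of 5 degrees (1.0 is 5 degrees). A call has exactly 10 rows; each row is the pose to reach, as a shift and turn from the pose commanded when the call began, along the tool's axes at that moment; what a row does not reach only later rows make up. A row lasts 1/12 s, in which the tool goes at most 41.7 mm and 7.16 degrees, less where a joint would pass 70% of its speed; a pose out of reach is approached as far as the arm can. A call with a gripper value outside its range is refused whole. OPENING is the finger opening in m, from 0 to 0.087, set as the call begins (- or left out, the last holds). The fingers move at their own pace and stop on an object; the grip force is fixed at half the most. Time passes only in rows, so rows that repeat a pose let the fingers close, or fill a call up. It gives the time, the measured TCP pose, the force and the opening at its end, in the units of the state.
- r.sense(): the state, without advancing time (a new reading comes with each control period).
- r.capture(name): name is "scene" or "top"; returns (picture, depth): 480x640x3 uint8, blue, green, red; 480x640 float32, m along the optical axis (not along the pixel's ray), 0 where there is no reading.
- r.calibration(name): a dict with "fx", "fy", "cx", "cy" (pixels), "R" (3x3) and "t" (3): a world point X has camera coordinates R X + t. Camera axes: x right, y down, z forward; pixel columns grow to the right and rows downward; lengths in m; the calibration is good to about 2 mm. A picture is of the moment at which its call begins. calibration takes no time and is no camera call.
- r.finish_job(): hands the job in, once; it reports no verdict.
Trained networks look in the newest picture that a camera, given by its name, has taken for a name from the list of things; names that differ only in an ending like _2 or _b are one class to them, and where a whole thing is asked for, a point or a joint stands for the part that bears it (a point fixed in the world has none). Each returns a list of dicts, best first, with "confidence" (0 to 1); they miss things now and then, are a little off and sometimes report something else, mostly with a low value. They report only what shows in the picture. A call takes as long as a camera call.
- r.cut_out(query, camera): "region" (480x640 bool, what is visible of it) and "uv" ([column, row] in pixels, amid what is visible of it).
The state is a dict: "time_s": time; "joints": joint angles; "joint_velocities": joint speeds; "effort": joint torques, N m; "tcp_pos": TCP position; "ee_rot": TCP orientation; "wrist_force": force on the tool from outside, world axes, zero at the start; "moment": the same for the moment, N m; "gripper_width": opening from 0.0 (shut) to 1.0 (fully open).
Only numpy, scipy, OpenCV 4.12 (cv2) and the standard library are available. Lean on these libraries where they do the work, as an engineer would, in place of code of your own. Each camera call takes 0.05 s, during which the arm holds its last target.

TASK

The table leg on the carver's indexing head was turned one notch too far; bring it back by exactly one. Lift the ratchet pawl by its finger tab with a fingertip and throw it over onto its stop, push the star handle so that the wheel turns backward one notch (its top towards the pawl's pivot), then tip the pawl down again so that it sits fully home in that notch with the next tooth up against its nose. Push with the fingertips only, pinch and force nothing, keep off the carved leg, and leave the loose things on the bench where they are.

Things in the scene. Friction and masses are not known exactly. Their poses are not given: they have to be found in the camera images.
- head: Fixed carver's indexing head: grey cast bed 120 x 440 x 16 mm with headstock, spindle (axis 125 mm above the bench) and tailstock. Origin on the bench straight under the ratchet wheel's middle. x: away from the robot at yaw 0, the way the wheel's top goes when it turns backward; y: along the spindle from wheel to tailstock; z up. A bracket plate at y 13 to 22 mm carries the pawl's pivot.
- wheel_centre (a point): Middle of the dark steel ratchet wheel, on the spindle axis: 12 saw teeth, crest radius 75 mm, root radius 62 mm, 12 mm thick (head y -6 to 6 mm).
- wheel (a joint): Turn of spindle, ratchet wheel, star handle and leg, rad; grows backward (top of the wheel towards the head's +x). One notch is 0.524. It starts 0 to 0.05 below 0, where a tooth's steep face meets the seated pawl's nose. It stays where it is left; turning takes about 4 N at 75 mm from the axis. The seated pawl stops it from turning backward but lets it click forward.
- pawl (a joint): Swing of the pawl, rad: about 0 seated (up to 0.05 if the tooth is a few mm short of the nose), clear of the teeth from 0.25, balanced at about 1.2, at rest on its stop at 1.55. It swings freely by its weight (180 g): down onto the wheel or over onto the stop. Dropped on a tooth's back, it lets the wheel be pushed further backward until the next tooth meets the nose.
- pawl_pivot (a point): Centre of the pawl's pivot pin (parallel to the spindle), in the plane of the ratchet wheel, 60 mm towards the head's +x from the spindle axis and 195 mm above the bench.
- tab_tip (a point): Middle of the rounded end (8 mm thick) of the pawl's finger tab, a tongue 22 mm wide, 6 mm thick, 65 mm long over the wheel. Seated, it rises at 62 degrees towards the head's -x, its end 75 mm to -x of the pivot and 67 mm above it; below its end are 60 mm of free room over the teeth. It swings with the pawl about the pivot; on the stop its end is 65 mm to +x of the pivot and 76 mm above it.
- spoke_ball (a point): Centre of the black ball, 24 mm across, on the star handle's uppermost arm, 90 mm from the spindle axis, 60 mm outboard of the ratchet wheel (at y = -60 mm of the head). At wheel 0 the arm leans 15 degrees from upright towards the robot.
- star: Four-arm star handle on the outboard end of the spindle: dark hub 48 mm across, four steel arms 10 mm thick at right angles with black balls, all in the plane y = -60 mm of the head. Origin on the spindle axis in the plane of the ratchet wheel; turns with joint wheel.
- finger_tab: The pawl's finger tab (see tab_tip). Origin on the pivot axis.
- leg: The pale turned table leg, part reeded, 62 mm across at the thick end, 233 mm long, held between faceplate and tailstock (y 84 to 317 mm of the head). Origin on the spindle axis in the plane of the ratchet wheel. Not to be touched.
- wide_gouge: Loose carving gouge, 260 mm long, 27 mm thick wooden handle, lying. Origin: middle of its underside. To be left alone.
- narrow_gouge: Loose carving gouge, 240 mm long, 27 mm thick, lying. Origin: middle of its underside. To be left alone.
- mallet: Loose round carver's mallet of dark wood, 245 mm long, 80 mm across the head, lying. Origin: middle of its underside. To be left alone.
- bench_brush: Loose flat brush, 240 mm long, 20 mm thick, lying. Origin: middle of its underside. To be left alone.
- glue_bottle: Loose white bottle, 56 mm across, 160 mm tall, standing. Origin: middle of its underside. To be left alone.
- block_plane: Loose small hand plane, 160 x 52 x 60 mm. Origin: middle of its underside. To be left alone.
- paper_cup: Loose white cup, 76 mm across, 95 mm tall, standing. Origin: middle of its underside. To be left alone.

How it is judged:
By the outcome, as a careful person would: the job done as asked, in the order asked, and still so for the second after the job is handed in, with the robot touching nothing.
It also fails if it takes over 69 s, if anything falls off the work surface, if the arm or the gripper's body presses on something with over 40 N, if the wrist force passes 120 N, or if a joint passes its speed limit or range.

## Working session

There is one attempt and no reset: what is moved stays moved. The work goes in short steps, Python scripts to look and compute and a shell command to move; the robot and the scene stay as the last step left them, time stands still between calls to the robot, and variables do not carry over. Pictures are saved under pics/ and viewed, and the job is handed in when it is done.

```bash
ls; mkdir -p pics; python3 - <<'E'
from station import r
import cv2,numpy as np
s=r.sense();print(s)
for n in("scene","top"):
    p,d=r.capture(n);cv2.imwrite(f"pics/{n}0.png",p);np.save(f"pics/{n}0.npy",d)
    c=r.calibration(n);print(n,c)
    for q in("wheel","pawl","finger_tab","star","leg","head","spoke_ball","tab_tip"):
        for o in r.cut_out(q,n)[:2]:print(n,q,o["confidence"],o["uv"],o["region"].sum())
E
```

```text
pics
{'time_s': 0.0, 'joints': array([ 8.87306431e+01,  2.20903873e+01,  3.78570237e-01, -2.89659687e-02,
       -6.84108607e+01, -1.48184506e+01]), 'joint_velocities': array([-0.01514009,  0.01933482,  0.1251105 ,  0.03094113, -0.00286669,
       -0.09352963]), 'effort': array([-6.95388881e-04, -3.90670896e+01,  1.87398702e+01,  4.21993509e+00,
        1.07351015e-02, -2.10726162e-04]), 'tcp_pos': array([0.17298876, 0.59994624, 0.22145535]), 'ee_rot': array([[-2.77288838e-01, -9.60786466e-01, -5.17400476e-04],
       [-9.60784109e-01,  2.77289304e-01, -2.13014463e-03],
       [ 2.19008375e-03, -9.35551740e-05, -9.99997597e-01]]), 'wrist_force': array([ 0.48890272, -0.08117008,  0.11737678]), 'moment': array([ 0.03468649, -0.00362473,  0.02916633]), 'gripper_width': 1.0001156693077833}
scene {'fx': 482.6795230755415, 'fy': 482.6795230755415, 'cx': 320.5114458834884, 'cy': 232.71893007269827, 'R': array([[-0.12539999,  0.99208468, -0.00654395],
       [ 0.80494483,  0.09788522, -0.58521988],
       [-0.57994712, -0.07865409, -0.81084824]]), 't': array([ 0.14112172, -0.32355091,  1.559
[... 167 characters left out ...]
 0.74 [398.3, 256.1] 11389
scene spoke_ball 0.28 [478.1, 216.2] 671
scene tab_tip 0.75 [335.1, 207.0] 263
top {'fx': 614.6422751314869, 'fy': 614.6422751314869, 'cx': 324.89626395527904, 'cy': 236.21271338068092, 'R': array([[ 0.00102696, -0.99994718,  0.01022671],
       [-0.98145274, -0.00296833, -0.19168124],
       [ 0.19170147, -0.00984018, -0.98140395]]), 't': array([-0.08287359,  0.56775149,  1.71553917])}
top wheel 0.78 [266.2, 254.0] 2339
top pawl 0.73 [311.4, 236.6] 176
top finger_tab 0.62 [313.1, 241.5] 83
top leg 0.77 [246.5, 257.9] 1499
top head 0.77 [251.9, 261.0] 7076
top spoke_ball 0.87 [333.7, 249.3] 402
top tab_tip 0.45 [253.0, 261.8] 7244
top tab_tip 0.38 [314.0, 248.7] 83
```

View pics/scene0.png

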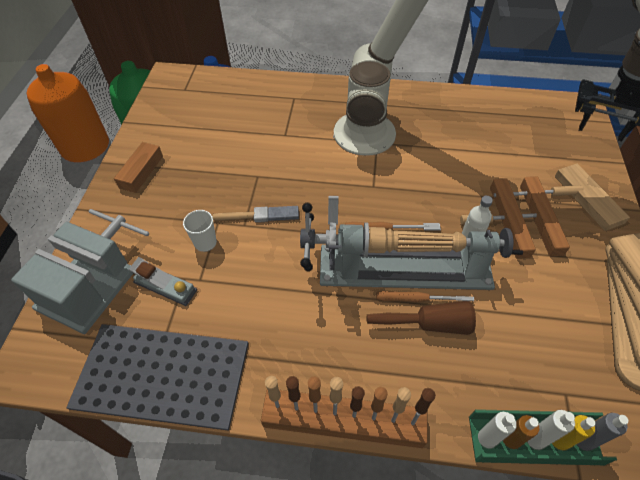

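View pics/top0.png

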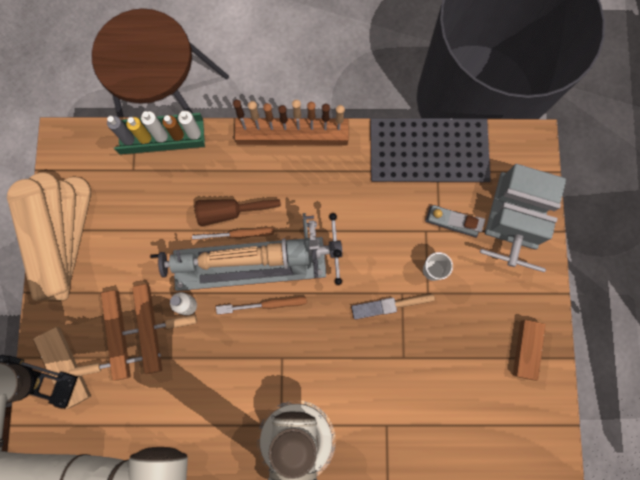

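```bash
python3 - <<'E'
import cv2
a=cv2.imread("pics/scene0.png")[180:310,280:530];cv2.imwrite("pics/sz.png",cv2.resize(a,None,fx=3.2,fy=3.2,interpolation=cv2.INTER_CUBIC))
a=cv2.imread("pics/top0.png")[200:300,150:350];cv2.imwrite("pics/tz.png",cv2.resize(a,None,fx=4,fy=4,interpolation=cv2.INTER_CUBIC))
E
```

```text
(no output)
```

View pics/sz.png

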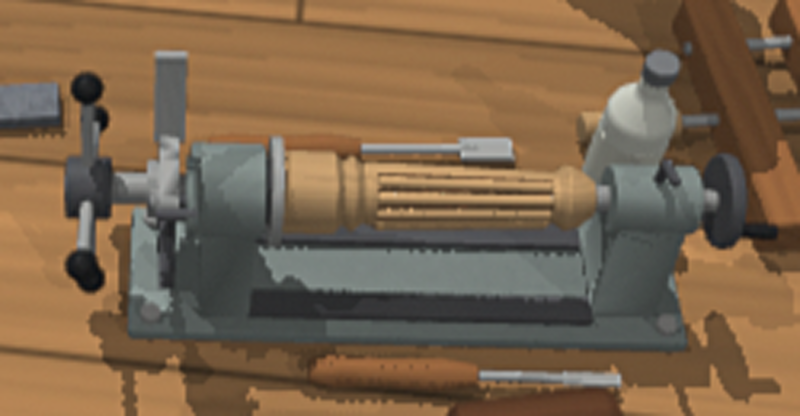

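View pics/tz.png

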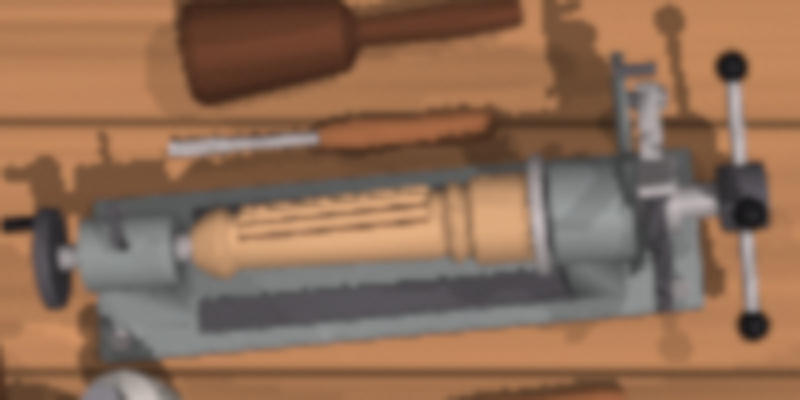

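```bash
cat > h.py <<'E'
import numpy as np
from station import r
C={n:r.calibration(n) for n in("scene","top")}
def proj(n,X):
    c=C[n];p=c["R"]@np.asarray(X)+c["t"];return np.array([c["fx"]*p[0]/p[2]+c["cx"],c["fy"]*p[1]/p[2]+c["cy"]])
def H(hp,P):
    x,y,t=hp;P=np.asarray(P);return np.array([x+np.cos(t)*P[0]-np.sin(t)*P[1],y+np.sin(t)*P[0]+np.cos(t)*P[1],P[2]])
def ball(w,k):
    a=w-np.radians(15)+k*np.pi/2;return [.09*np.sin(a),-.06,.125+.09*np.cos(a)]
def tab(p): # tab tip at pawl angle
    v=np.array([-.075,.067]);c,s=np.cos(p),np.sin(p)
    # grows: swings from -x over to +x (clockwise seen with x right z up)
    return [.06+c*v[0]+s*v[1],0,.195-s*v[0]+c*v[1]]
E
cat > fit.py <<'E'
from h import *
from scipy.optimize import least_squares
print(tab(0),tab(1.55))
obs=[("top",0,337.5,253.2),("top",1,333,216.6),("top",3,338.2,281.3),("scene",0,307.2,207.5),("scene",1,306.4,264.5)]
pts=[("top",lambda:[0,.084,.125],285,254),("top",lambda:[0,.317,.125],197.5,261),("scene",lambda:[0,.084,.125],369,238),("scene",lambda:[0,.317,.125],466,241.5),
("scene",lambda:tab(0),333.5,196.5),("top",lambda:tab(0),314.5,276)]
def f(q,all=False):
    hp=q[:3];e=[]
    for n,k,u,v in obs:e.append(proj(n,H(hp,ball(q[3],k)))-[u,v])
    for n,g,u,v in pts[:5]:e.append(.5*(proj(n,H(hp,g()))-[u,v]))
    return np.concatenate(e)
s=least_squares(f,[.47,.0,.0,0],loss="soft_l1");print(s.x,np.degrees(s.x[2]));print(f(s.x).reshape(-1,2).round(1))
np.save("fit.npy",s.x)
for k in range(2):print(H(s.x[:3],ball(s.x[3],k)))
print(H(s.x[:3],tab(0)))
E
python3 fit.py
```

```text
[np.float64(-0.015), 0, np.float64(0.262)] [np.float64(0.12542590011545499), 0, np.float64(0.271377035777009)]
[ 0.51310119 -0.04824127  0.09236742  0.01561127] 5.292263488564936
[[-1.2 -1.7]
 [-1.1 -0.2]
 [-0.8  0. ]
 [-0.5 -0.3]
 [-1.2 -1.8]
 [-1.2 -0.2]
 [ 0.1  0. ]
 [-1.   0.2]
 [-0.8 -0.4]
 [-0.2 -0.2]]
[ 0.49679506 -0.11000859  0.21228636]
[ 0.60554963 -0.09993454  0.14693379]
[ 0.49816513 -0.04962481  0.262     ]
```

```bash
cat > ov.py <<'E'
import sys,cv2
from h import *
def overlay(tag,hp,w,p,out):
    for n,(a,b,c,d),f in(("scene",(180,310,280,400),5),("top",(200,300,250,350),6)):
        im=cv2.imread(f"pics/{n}{tag}.png")[a:b,c:d];im=cv2.resize(im,None,fx=f,fy=f,interpolation=cv2.INTER_CUBIC)
        def P(X,col):
            u=proj(n,H(hp,X));cv2.circle(im,tuple(int(z) for z in((u-[c,a]+.5)*f)),3,col,1)
        for k in range(4):P(ball(w,k),(0,0,255))
        P([0,0,.125],(255,0,0));P([.06,0,.195],(0,255,255))
        for q in(-.011,.011):
            t=tab(p);t[1]=q;P(t,(0,255,0))
        for s in(-1,1):
            for z in range(12):
                an=w+z*np.pi/6;P([.075*np.sin(an),s*.006,.125+.075*np.cos(an)],(255,0,255))
        cv2.imwrite(f"pics/{out}_{n}.png",im)
if __name__=="__main__":
    q=np.load("fit.npy");overlay("0",q[:3],q[3],0.,"ov0")
E
python3 ov.py
```

```text
(no output)
```

View pics/ov0_scene.png

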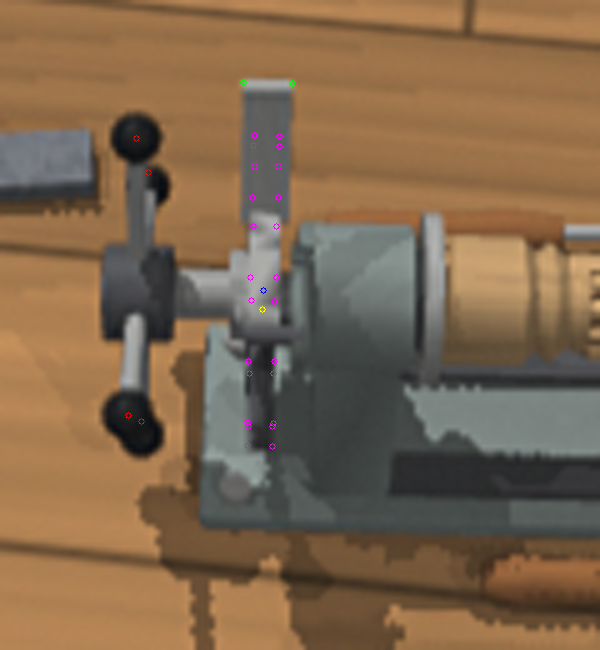

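View pics/ov0_top.png

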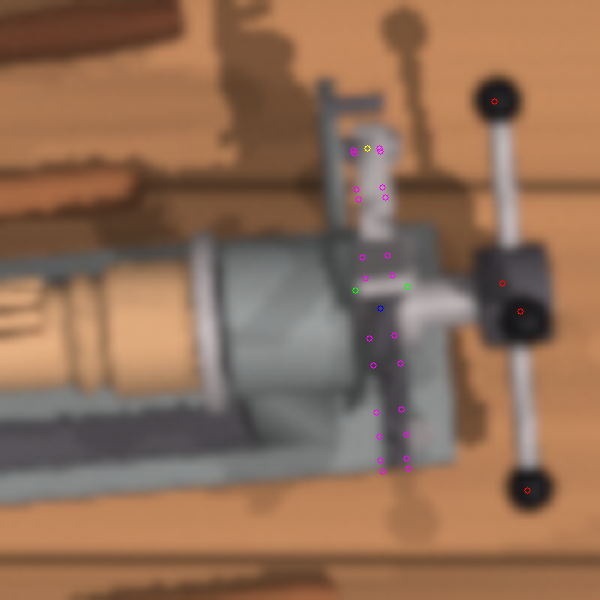

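```bash
sed -i 's/306.4,264.5/305,263.0/' fit.py; cat >> h.py <<'E'
from scipy.spatial.transform import Rotation as Ro
def goal_R(hp):
    c,s=np.cos(hp[2]),np.sin(hp[2]);return np.array([[-c,-s,0],[-s,c,0],[0,0,-1.]])
def plan(Ph,hp=None):
    """shift+turn (tool axes now) to TCP at head point Ph"""
    hp=np.load("fit.npy")[:3] if hp is None else hp
    s=r.sense();R=s["ee_rot"];sh=R.T@(H(hp,Ph)-s["tcp_pos"]);rv=Ro.from_matrix(R.T@goal_R(hp)).as_rotvec(degrees=True)/5
    return sh.round(4),rv.round(2)
def where():
    hp=np.load("fit.npy")[:3];s=r.sense();d=s["tcp_pos"]-H(hp,[0,0,0]);c,k=np.cos(hp[2]),np.sin(hp[2])
    return np.round([c*d[0]+k*d[1],-k*d[0]+c*d[1],d[2]],4),s["wrist_force"].round(2),s["time_s"]
E
python3 fit.py; python3 -c "
from h import *
print(plan([-.06,-.003,.35]),where())"
```

```text
[np.float64(-0.015), 0, np.float64(0.262)] [np.float64(0.12542590011545499), 0, np.float64(0.271377035777009)]
[ 0.51310141 -0.04888834  0.0892635   0.00457572] 5.114421972442295
[[-0.9 -1.3]
 [-0.8 -0.1]
 [-0.6  0. ]
 [-0.7 -0.7]
 [-0.3 -0.7]
 [-1.1 -0.3]
 [ 0.2 -0.1]
 [-1.1  0.2]
 [-0.9 -0.3]
 [-0.3 -0.2]]
[ 0.49564558 -0.1106905   0.212039  ]
[ 0.60514258 -0.10089037  0.14789569]
[ 0.49816113 -0.05022552  0.262     ]
(array([ 0.5542, -0.4517, -0.1275]), array([ 0.  , -0.  , 13.76])) (array([-0.2807,  0.6771,  0.2226]), array([ 0.18,  0.69, -0.82]), 0.9)
```

```bash
python3 -m jog '[[[0.01,-0.01,-0.03],[0,0,0.3]],[[0.03,-0.025,-0.06],[0,0,1]],[[0.06,-0.05,-0.085],[0,0,1.7]],[[0.09,-0.07,-0.105],[0,0,2.5]],[[0.12,-0.1,-0.12],[0,0,3.3]],[[0.15,-0.12,-0.127],[0,0,4.1]],[[0.18,-0.145,-0.127],[0,0,4.9]],[[0.21,-0.17,-0.127],[0,0,5.6]],[[0.24,-0.195,-0.127],[0,0,6.3]],[[0.265,-0.215,-0.127],[0,0,6.9]]]' 0; python3 -c "
from h import *
print(plan([-.06,-.003,.35]),where())"
```

```text
time_s: 1.73
tcp_pos: [0.3066, 0.2838, 0.3501]
ee_rot: [[-0.775, -0.633, 0.001], [-0.632, 0.775, 0.001], [-0.001, 0.0, -1.0]]
wrist_force: [0.2, -0.3, 0.4]
gripper_width: 0.325
(array([ 1.019e-01, -3.571e-01, -2.000e-04]), array([0.01, 0.01, 6.82])) (array([-0.176 ,  0.3498,  0.3501]), array([ 0.19, -0.31,  0.39]), 1.7333)
```

```bash
python3 -m jog '[[[0.01,-0.035,0],[0,0,0.7]],[[0.02,-0.07,0],[0,0,1.4]],[[0.03,-0.11,0],[0,0,2.1]],[[0.041,-0.148,0],[0,0,2.8]],[[0.052,-0.186,0],[0,0,3.5]],[[0.063,-0.224,0],[0,0,4.2]],[[0.074,-0.262,0],[0,0,4.9]],[[0.085,-0.3,0],[0,0,5.6]],[[0.095,-0.334,0],[0,0,6.3]],[[0.102,-0.357,0],[0,0,6.82]]]' 0; python3 -c "
from h import *
print(plan([-.06,-.003,.245]),where(),r.sense()['joints'].round(0))"
```

```text
time_s: 2.57
tcp_pos: [0.4547, -0.057, 0.3496]
ee_rot: [[-0.996, -0.087, 0.0], [-0.087, 0.996, -0.0], [-0.0, -0.0, -1.0]]
wrist_force: [0.7, -0.6, -0.2]
gripper_width: 0.005
(array([ 1.100e-03, -1.000e-04,  1.046e-01]), array([-0.  ,  0.  , -0.02])) (array([-0.0589, -0.0029,  0.3496]), array([ 0.75, -0.56, -0.18]), 2.5667) [ 13.   1.  -8.   0. -81.  -8.]
```

```bash
python3 -m jog '[[[0.001,0,0.015],[0,0,0]],[[0.001,0,0.035],[0,0,0]],[[0.001,0,0.055],[0,0,0]],[[0.001,0,0.075],[0,0,0]],[[0.001,0,0.09],[0,0,0]],[[0.001,0,0.1],[0,0,0]],[[0.001,0,0.104],[0,0,0]],[[0.001,0,0.104],[0,0,0]],[[0.001,0,0.104],[0,0,0]],[[0.001,0,0.104],[0,0,0]]]' 0; cat > look.py <<'E'
import sys,cv2
from h import *
t=sys.argv[1]
out=[]
for n,(a,b,c,d),f in(("scene",(160,290,270,400),4),("top",(195,295,260,360),4)):
    p,_=r.capture(n);cv2.imwrite(f"pics/{n}{t}.png",p)
    im=cv2.resize(p[a:b,c:d],None,fx=f,fy=f,interpolation=cv2.INTER_CUBIC)[:400,:400];out.append(cv2.copyMakeBorder(im,0,400-im.shape[0],0,400-im.shape[1],0))
cv2.imwrite(f"pics/look{t}.png",np.hstack(out));print(where())
E
python3 look.py 1
```

```text
time_s: 3.4
tcp_pos: [0.4539, -0.0543, 0.2467]
ee_rot: [[-0.996, -0.093, 0.002], [-0.093, 0.996, 0.0], [-0.002, -0.0, -1.0]]
wrist_force: [0.0, -0.2, 0.2]
gripper_width: 0.001
(array([-0.0596, -0.    ,  0.2465]), array([-0.  , -0.24, -0.55]), 3.5)
```

View pics/look1.png

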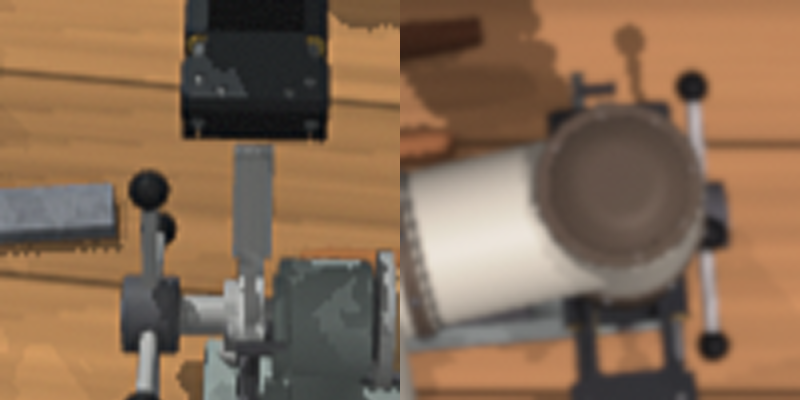

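```bash
cat > path.py <<'E'
import numpy as np
from h import tab
piv=np.array([.06,.195])
for p in np.arange(0,1.56,.1):
    c,s=np.cos(p),np.sin(p);rot=lambda v:np.array([c*v[0]+s*v[1],-s*v[0]+c*v[1]])
    tip=piv+rot(np.array([-.075,.067]));d=rot(np.array([.469,-.883]));n=rot(np.array([-.883,-.469]))
    q=tip+.014*d+.003*n
    print(round(p,2),"tip",tip.round(4),"A: tcp x",round(tip[0]-.019,4),"B corner tcp",np.round([q[0]-.015,q[1]],4))
E
python3 path.py
```

```text
0.0 tip [-0.015  0.262] A: tcp x -0.034 B corner tcp [-0.0261  0.2482]
0.1 tip [-0.0079  0.2692] A: tcp x -0.0269 B corner tcp [-0.0204  0.2551]
0.2 tip [-2.000e-04  2.756e-01] A: tcp x -0.0192 B corner tcp [-0.0141  0.2613]
0.3 tip [0.0081 0.2812] A: tcp x -0.0109 B corner tcp [-0.0072  0.2669]
0.4 tip [0.017  0.2859] A: tcp x -0.002 B corner tcp [0.0003 0.2717]
0.5 tip [0.0263 0.2898] A: tcp x 0.0073 B corner tcp [0.0081 0.2758]
0.6 tip [0.0359 0.2926] A: tcp x 0.0169 B corner tcp [0.0164 0.2791]
0.7 tip [0.0458 0.2946] A: tcp x 0.0268 B corner tcp [0.0249 0.2815]
0.8 tip [0.0558 0.2955] A: tcp x 0.0368 B corner tcp [0.0337 0.2831]
0.9 tip [0.0659 0.2954] A: tcp x 0.0469 B corner tcp [0.0425 0.2838]
1.0 tip [0.0759 0.2943] A: tcp x 0.0569 B corner tcp [0.0514 0.2836]
1.1 tip [0.0857 0.2922] A: tcp x 0.0667 B corner tcp [0.0602 0.2825]
1.2 tip [0.0953 0.2892] A: tcp x 0.0763 B corner tcp [0.0689 0.2805]
1.3 tip [0.1045 0.2852] A: tcp x 0.0855 B corner tcp [0.0773 0.2777]
1.4 tip [0.1133 0.2803] A: tcp x 0.0943 B corner tcp [0.0854 0.2741]
1.5 tip [0.1215 0.2746] A: tcp x 0.1025 B corner tcp [0.0931 0.2697]
```

```bash
python3 -m jog '[[[-0.006,-0.004,0],[0,0,0]],[[-0.012,-0.004,0],[0,0,0]],[[-0.018,-0.004,0],[0,0,0]],[[-0.023,-0.004,0],[0,0,0]],[[-0.027,-0.004,-0.002],[0,0,0]],[[-0.031,-0.004,-0.005],[0,0,0]],[[-0.034,-0.004,-0.008],[0,0,0]],[[-0.037,-0.004,-0.01],[0,0,0]],[[-0.04,-0.004,-0.012],[0,0,0]],[[-0.043,-0.004,-0.014],[0,0,0]]]' 0;python3 look.py 2
```

```text
time_s: 4.33
tcp_pos: [0.4956, -0.0546, 0.26]
ee_rot: [[-0.996, -0.093, -0.002], [-0.093, 0.996, -0.0], [0.002, -0.0, -1.0]]
wrist_force: [-3.2, 0.0, 1.9]
gripper_width: 0.005
(array([-0.0167, -0.0041,  0.2601]), array([-1.56, -0.44,  1.61]), 4.4333)
```

View pics/look2.png

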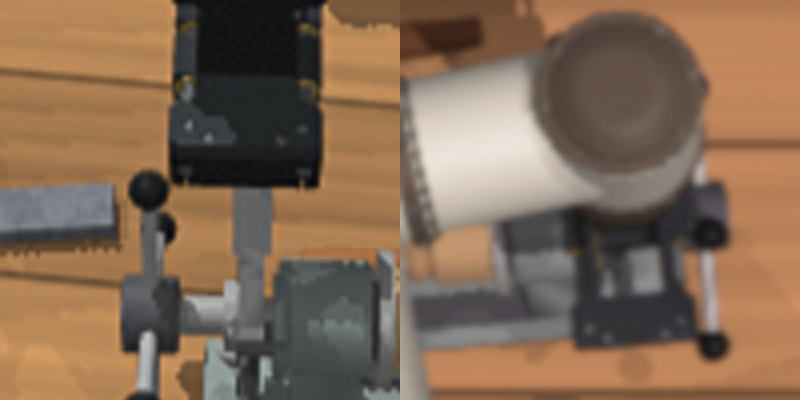

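```bash
python3 -m jog '[[[-0.006,0,-0.004],[0,0,0]],[[-0.012,0,-0.008],[0,0,0]],[[-0.019,0,-0.011],[0,0,0]],[[-0.026,0,-0.014],[0,0,0]],[[-0.033,0,-0.017],[0,0,0]],[[-0.04,0,-0.019],[0,0,0]],[[-0.047,0,-0.02],[0,0,0]],[[-0.053,0,-0.021],[0,0,0]],[[-0.059,0,-0.022],[0,0,0]],[[-0.065,0,-0.022],[0,0,0]]]' 0;python3 look.py 3
```

```text
time_s: 5.27
tcp_pos: [0.5618, -0.0483, 0.2816]
ee_rot: [[-0.996, -0.093, 0.0], [-0.093, 0.996, 0.0], [-0.0, 0.0, -1.0]]
wrist_force: [-0.4, 0.2, 0.6]
gripper_width: 0.005
(array([ 0.0487, -0.0037,  0.2811]), array([-0.75,  0.67, -0.82]), 5.3667)
```

View pics/look3.png

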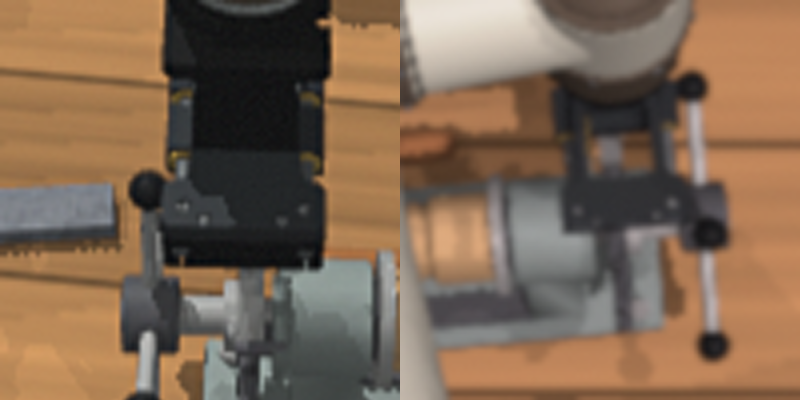

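```bash
python3 -m jog '[[[-0.005,0,-0.001],[0,0,0]],[[-0.01,0,0],[0,0,0]],[[-0.015,0,0],[0,0,0]],[[-0.02,0,0.001],[0,0,0]],[[-0.024,0,0.002],[0,0,0]],[[-0.028,0,0.004],[0,0,0]],[[-0.032,0,0.005],[0,0,0]],[[-0.036,0,0.007],[0,0,0]],[[-0.039,0,0.008],[0,0,0]],[[-0.039,0,0.008],[0,0,0]]]' 0;python3 look.py 4
```

```text
time_s: 6.2
tcp_pos: [0.6003, -0.0446, 0.2728]
ee_rot: [[-0.996, -0.093, -0.001], [-0.093, 0.996, -0.0], [0.001, 0.0, -1.0]]
wrist_force: [-0.7, 0.2, -0.3]
gripper_width: 0.006
(array([ 0.0868, -0.0036,  0.2734]), array([ 0.4 ,  0.04, -0.74]), 6.3)
```

View pics/look4.png

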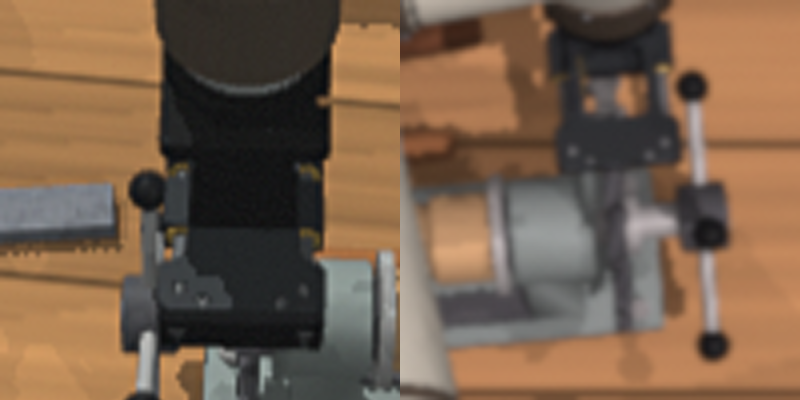

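```bash
python3 -m jog '[[[0.01,0,-0.02],[0,0,0]],[[0.02,0,-0.05],[0,0,0]],[[0.04,-0.01,-0.067],[0,0,0]],[[0.07,-0.025,-0.067],[0,0,0]],[[0.1,-0.04,-0.067],[0,0,0]],[[0.13,-0.055,-0.067],[0,0,0]],[[0.15,-0.058,-0.067],[0,0,0]],[[0.16,-0.058,-0.067],[0,0,0]],[[0.16,-0.058,-0.067],[0,0,0]],[[0.16,-0.058,-0.067],[0,0,0]]]' 0;python3 look.py 5; python3 -c "
from h import *
print(plan([-.07,-.062,.2]))"
```

```text
time_s: 7.13
tcp_pos: [0.4464, -0.1171, 0.3411]
ee_rot: [[-0.996, -0.093, 0.002], [-0.093, 0.996, 0.0], [-0.002, -0.0, -1.0]]
wrist_force: [-0.1, -0.1, 0.3]
gripper_width: 0.005
(array([-0.0719, -0.0618,  0.3404]), array([0.6 , 0.2 , 0.15]), 7.2333)
(array([-0.0019, -0.0002,  0.1404]), array([-0.  ,  0.  ,  0.05]))
```

View pics/look5.png

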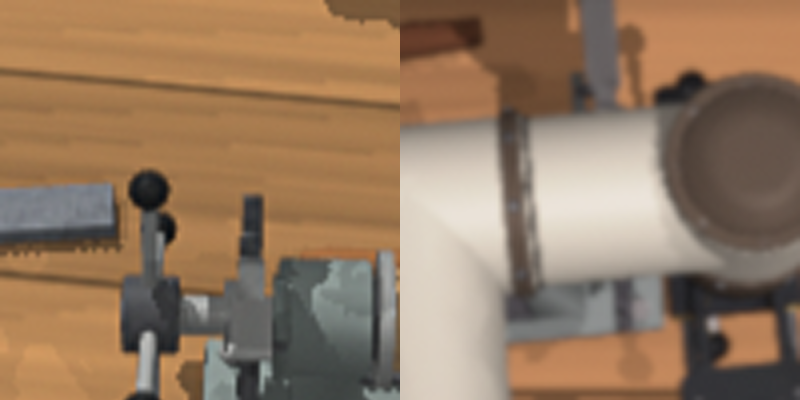

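```bash
python3 -m jog '[[[0,0,0.02],[0,0,0]],[[0,0,0.045],[0,0,0]],[[0,0,0.07],[0,0,0]],[[0,0,0.095],[0,0,0]],[[0,0,0.115],[0,0,0]],[[0,0,0.13],[0,0,0]],[[-0.001,0,0.137],[0,0,0]],[[-0.002,0,0.14],[0,0,0]],[[-0.002,0,0.14],[0,0,0]],[[-0.002,0,0.14],[0,0,0]]]' 0;python3 look.py 6
```

```text
time_s: 8.07
tcp_pos: [0.4491, -0.117, 0.2012]
ee_rot: [[-0.996, -0.093, 0.001], [-0.093, 0.996, -0.0], [-0.001, -0.0, -1.0]]
wrist_force: [0.7, -0.5, -0.0]
gripper_width: 0.003
(array([-0.0701, -0.0622,  0.2015]), array([ 0.43, -0.12, -0.74]), 8.1667)
```

View pics/look6.png

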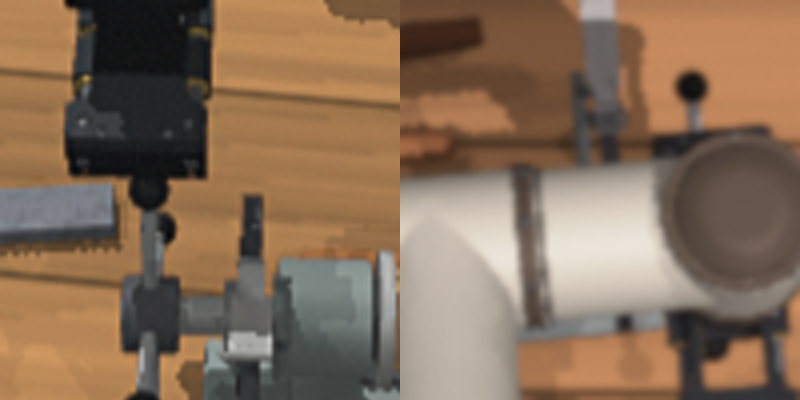

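```bash
python3 -m jog '[[[-0.004,0,0],[0,0,0]],[[-0.008,0,0],[0,0,0]],[[-0.012,0,0],[0,0,0]],[[-0.016,0,0],[0,0,0]],[[-0.02,0,0],[0,0,0]],[[-0.024,0,0],[0,0,0]],[[-0.028,0,0],[0,0,0]],[[-0.032,0,0],[0,0,0]],[[-0.036,0,0],[0,0,0]],[[-0.04,0,0],[0,0,0]]]' 0;python3 look.py 7
```

```text
time_s: 9.0
tcp_pos: [0.487, -0.1136, 0.2005]
ee_rot: [[-0.996, -0.092, -0.003], [-0.092, 0.996, -0.0], [0.003, -0.0, -1.0]]
wrist_force: [-3.9, -1.2, 3.0]
gripper_width: 0.004
(array([-0.0305, -0.0621,  0.2005]), array([-1.84, -1.17,  2.32]), 9.1)
```

View pics/look7.png

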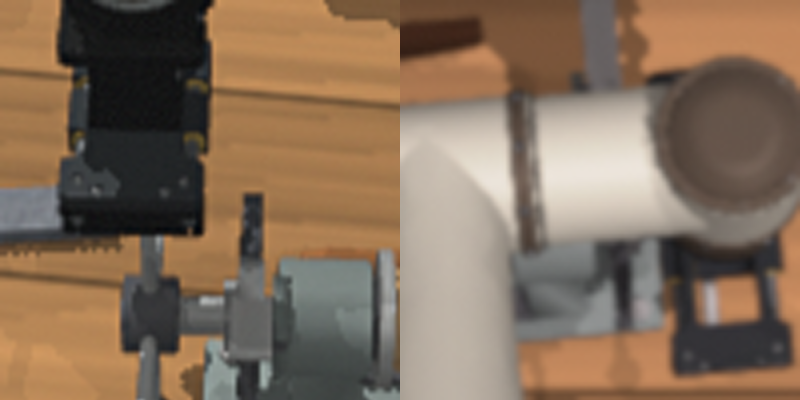

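```bash
python3 -m jog '[[[-0.003,0,0],[0,0,0]],[[-0.006,0,0],[0,0,0]],[[-0.009,0,0],[0,0,0]],[[-0.012,0,0],[0,0,0]],[[-0.015,0,0],[0,0,0]],[[-0.0165,0,0],[0,0,0]],[[-0.0175,0,0],[0,0,0]],[[-0.0175,0,0],[0,0,0]],[[-0.0175,0,0],[0,0,0]],[[-0.0175,0,0],[0,0,0]]]' 0;python3 -c "
from h import *
print(where())"
python3 -m jog '[[[0.01,0,0],[0,0,0]],[[0.025,0,0],[0,0,0]],[[0.05,0,-0.01],[0,0,0]],[[0.07,0,-0.04],[0,0,0]],[[0.08,-0.02,-0.07],[0,0,0]],[[0.09,-0.04,-0.1],[0,0,0]],[[0.09,-0.07,-0.13],[0,0,0]],[[0.09,-0.1,-0.15],[0,0,0]],[[0.09,-0.13,-0.15],[0,0,0]],[[0.09,-0.15,-0.15],[0,0,0]]]' 0
python3 look.py 8
```

```text
time_s: 9.93
tcp_pos: [0.5057, -0.1117, 0.2005]
ee_rot: [[-0.996, -0.093, 0.001], [-0.093, 0.996, 0.0], [-0.001, 0.0, -1.0]]
wrist_force: [-1.2, -0.7, 1.0]
gripper_width: 0.006
(array([-0.013 , -0.0619,  0.2005]), array([-1.17, -0.66,  1.02]), 9.9333)
time_s: 10.77
tcp_pos: [0.4301, -0.2716, 0.3523]
ee_rot: [[-0.996, -0.091, 0.006], [-0.091, 0.996, -0.001], [-0.005, -0.002, -1.0]]
wrist_force: [-0.1, -0.3, 0.5]
gripper_width: 0.007
(array([-0.1031, -0.2142,  0.35  ]), array([-1.05,  1.04, -0.9 ]), 10.8667)
```

View pics/look8.png

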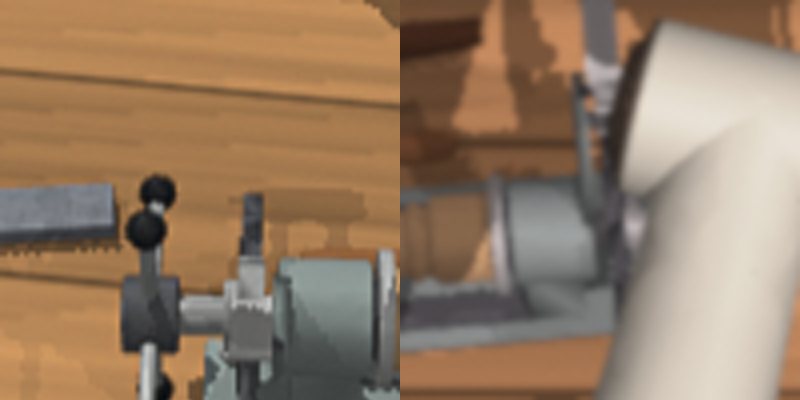

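```bash
cat > bm.py <<'E'
import sys,cv2
from h import *
hp=np.load("fit.npy")[:3]
def tmpl(t,w0,ks,lo,hi):
    """register: find w minimising darkness cost of discs in scene image"""
    g=cv2.cvtColor(cv2.imread(f"pics/scene{t}.png"),cv2.COLOR_BGR2GRAY).astype(np.float32)
    F=8;a,b,c,d=195,280,290,325
    G=cv2.resize(g[a:b,c:d],None,fx=F,fy=F,interpolation=cv2.INTER_LINEAR)
    rad=482.7*.012/1.2
    best=[]
    for w in np.arange(lo,hi,.01):
        row=[]
        for k in ks:
            X=H(hp,ball(w,k));u=proj("scene",X);zc=(C["scene"]["R"]@X+C["scene"]["t"])[2];R=482.7*.012/zc
            yy,xx=np.mgrid[0:G.shape[0],0:G.shape[1]];px=(xx+.5)/F-.5+c;py=(yy+.5)/F-.5+a
            sc=[]
            rr=np.hypot(px-u[0],py-u[1])
            row.append(G[(rr>R)&(rr<R*1.35)].mean()-G[rr<R].mean())
        best.append((round(w,3),np.round(row,1),round(sum(row),1)))
    best.sort(key=lambda z:-z[2]);return best[:5]
if __name__=="__main__":
    t=sys.argv[1];ks=[int(k) for k in sys.argv[2].split(",")]
    for b in tmpl(t,0,ks,float(sys.argv[3]),float(sys.argv[4])):print(b)
    if len(sys.argv)>5:
        for w in np.arange(float(sys.argv[3]),float(sys.argv[4]),.05):print(round(w,2),[proj("scene",H(hp,ball(w,k))).round(1) for k in ks])
E
python3 bm.py 0 0 -.2 .2 ; python3 bm.py 0 1 -.2 .2;python3 bm.py 0 0,1 -.2 .2; python3 bm.py 8 0 .2 .6 1;python3 bm.py 8 3 .2 .6 1;
```

```text
(np.float64(0.01), array([66.9], dtype=float32), np.float32(66.9))
(np.float64(0.02), array([66.9], dtype=float32), np.float32(66.9))
(np.float64(0.03), array([65.9], dtype=float32), np.float32(65.9))
(np.float64(0.0), array([65.8], dtype=float32), np.float32(65.8))
(np.float64(-0.01), array([63.8], dtype=float32), np.float32(63.8))
(np.float64(0.01), array([59.5], dtype=float32), np.float32(59.5))
(np.float64(0.0), array([59.2], dtype=float32), np.float32(59.2))
(np.float64(0.02), array([58.7], dtype=float32), np.float32(58.7))
(np.float64(-0.01), array([57.3], dtype=float32), np.float32(57.3))
(np.float64(0.03), array([56.8], dtype=float32), np.float32(56.8))
(np.float64(0.01), array([66.9, 59.5], dtype=float32), np.float32(126.5))
(np.float64(0.02), array([66.9, 58.7], dtype=float32), np.float32(125.7))
(np.float64(0.0), array([65.8, 59.2], dtype=float32), np.float32(124.9))
(np.float64(0.03), array([65.9, 56.8], dtype=float32), np.float32(122.7))
(np.float64(-0.01), array([63.8, 57.3], dtype=float32), np.float32(121.1))
(np.float64(0.37), array([65.8], dtype=float32), np.float32(
[... 361 characters left out ...]
 [array([305.7, 216.7])]
0.4 [array([305.6, 218.4])]
0.45 [array([305.5, 220.2])]
0.5 [array([305.4, 222. ])]
0.55 [array([305.3, 223.9])]
(np.float64(0.29), array([59.6], dtype=float32), np.float32(59.6))
(np.float64(0.3), array([59.4], dtype=float32), np.float32(59.4))
(np.float64(0.28), array([59.1], dtype=float32), np.float32(59.1))
(np.float64(0.31), array([58.8], dtype=float32), np.float32(58.8))
(np.float64(0.27), array([57.8], dtype=float32), np.float32(57.8))
0.2 [array([309. , 209.2])]
0.25 [array([309. , 208.1])]
0.3 [array([308.9, 207. ])]
0.35 [array([308.9, 205.9])]
0.4 [array([308.8, 205. ])]
0.45 [array([308.7, 204.1])]
0.5 [array([308.7, 203.2])]
0.55 [array([308.6, 202.5])]
```

```bash
python3 -c "
from h import *
print(plan([-.06,-.062,.2]))"; python3 -m jog '[[[0,0.03,0],[0,0,0]],[[-0.01,0.065,0],[0,0,0]],[[-0.02,0.1,0.01],[0,0,0]],[[-0.03,0.13,0.03],[0,0,0]],[[-0.04,0.15,0.06],[0,0,0]],[[-0.043,0.152,0.09],[0,0,0]],[[-0.043,0.152,0.12],[0,0,0]],[[-0.043,0.152,0.14],[0,0,0]],[[-0.043,0.152,0.15],[0,0,0]],[[-0.043,0.152,0.15],[0,0,0]]]' 0;python3 -c "
from h import *
print(where(),plan([-.003,-.062,.2]))"
```

```text
(array([-0.0429,  0.1523,  0.15  ]), array([-0.  ,  0.01, -0.  ]))
time_s: 11.7
tcp_pos: [0.456, -0.1133, 0.1979]
ee_rot: [[-0.996, -0.093, -0.005], [-0.093, 0.996, 0.001], [0.005, 0.001, -1.0]]
wrist_force: [-0.5, -0.4, 0.6]
gripper_width: 0.002
(array([-0.0626, -0.059 ,  0.1979]), array([-0.49, -0.36,  0.58]), 11.7) (array([-0.0596, -0.0032, -0.0025]), array([ 0.01, -0.06,  0.05]))
```

```bash
python3 -m jog '[[[-0.01,-0.001,0],[0,0,0]],[[-0.02,-0.001,0],[0,0,0]],[[-0.03,-0.001,0],[0,0,0]],[[-0.038,-0.001,0],[0,0,0]],[[-0.043,-0.001,0],[0,0,0]],[[-0.047,-0.001,0],[0,0,0]],[[-0.051,-0.001,0],[0,0,0]],[[-0.054,-0.001,0],[0,0,0]],[[-0.056,-0.001,0],[0,0,0]],[[-0.056,-0.001,0],[0,0,0]]]' 0;python3 -c "
from h import *
print(where())"
python3 -m jog '[[[0,0,0],[0,0,0]],[[0.02,0,0],[0,0,0]],[[0.05,0,-0.02],[0,0,0]],[[0.07,0,-0.05],[0,0,0]],[[0.08,-0.02,-0.08],[0,0,0]],[[0.09,-0.04,-0.11],[0,0,0]],[[0.09,-0.07,-0.13],[0,0,0]],[[0.09,-0.1,-0.15],[0,0,0]],[[0.09,-0.13,-0.15],[0,0,0]],[[0.09,-0.15,-0.15],[0,0,0]]]' 0
python3 look.py 9;python3 bm.py 9 0 .3 .6;python3 bm.py 9 3 .2 .6 
```

```text
time_s: 12.53
tcp_pos: [0.5141, -0.1101, 0.2005]
ee_rot: [[-0.996, -0.092, -0.0], [-0.092, 0.996, -0.0], [0.0, -0.0, -1.0]]
wrist_force: [-2.9, -0.2, 0.9]
gripper_width: 0.007
(array([-0.0045, -0.061 ,  0.2005]), array([-2.86, -0.17,  0.9 ]), 12.5333)
time_s: 13.37
tcp_pos: [0.4395, -0.27, 0.3523]
ee_rot: [[-0.996, -0.091, 0.006], [-0.091, 0.996, -0.002], [-0.006, -0.002, -1.0]]
wrist_force: [1.0, 0.2, -0.8]
gripper_width: 0.004
(array([-0.0935, -0.2135,  0.3501]), array([-0.47, -0.45, -0.2 ]), 13.4667)
(np.float64(0.45), array([70.8], dtype=float32), np.float32(70.8))
(np.float64(0.46), array([70.4], dtype=float32), np.float32(70.4))
(np.float64(0.44), array([68.5], dtype=float32), np.float32(68.5))
(np.float64(0.47), array([67.4], dtype=float32), np.float32(67.4))
(np.float64(0.43), array([63.9], dtype=float32), np.float32(63.9))
(np.float64(0.36), array([70.5], dtype=float32), np.float32(70.5))
(np.float64(0.35), array([70.2], dtype=float32), np.float32(70.2))
(np.float64(0.37), array([70.2], dtype=float32), np.float32(70.2))
(np.float64(0.34), array([69.1], dtype=float32), np.float32(69.1))
(np.float64(0.38), array([69.], dtype=float32), np.float32(69.0))
```

View pics/look9.png

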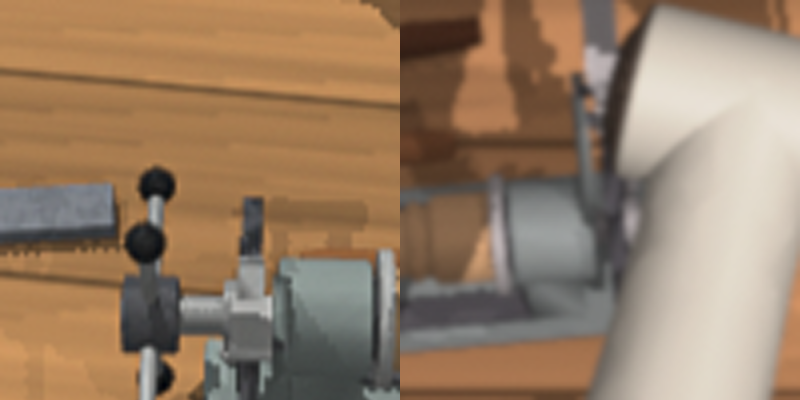

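```bash
python3 -m jog '[[[0,0.03,0],[0,0,0]],[[-0.01,0.065,0],[0,0,0]],[[-0.02,0.1,0.01],[0,0,0]],[[-0.03,0.13,0.03],[0,0,0]],[[-0.034,0.15,0.06],[0,0,0]],[[-0.034,0.152,0.09],[0,0,0]],[[-0.034,0.152,0.12],[0,0,0]],[[-0.034,0.152,0.14],[0,0,0]],[[-0.034,0.152,0.15],[0,0,0]],[[-0.034,0.152,0.15],[0,0,0]]]' 0 >/dev/null; python3 -m jog '[[[-0.01,-0.001,0],[0,0,0]],[[-0.02,-0.001,0],[0,0,0]],[[-0.03,-0.001,0],[0,0,0]],[[-0.04,-0.001,0],[0,0,0]],[[-0.046,-0.001,0],[0,0,0]],[[-0.05,-0.001,0],[0,0,0]],[[-0.054,-0.001,0],[0,0,0]],[[-0.057,-0.001,0],[0,0,0]],[[-0.06,-0.001,0],[0,0,0]],[[-0.06,-0.001,0],[0,0,0]]]' 0;python3 -c "
from h import *
print(where())"
```

```text
time_s: 15.13
tcp_pos: [0.5175, -0.1087, 0.2003]
ee_rot: [[-0.996, -0.092, -0.002], [-0.092, 0.996, -0.0], [0.002, 0.0, -1.0]]
wrist_force: [-2.3, 0.1, 0.8]
gripper_width: 0.001
(array([-0.001 , -0.0599,  0.2003]), array([-2.34,  0.06,  0.84]), 15.1333)
```

```bash
python3 -m jog '[[[0,0,0],[0,0,0]],[[0.02,0,0],[0,0,0]],[[0.04,0,-0.02],[0,0,0]],[[0.05,0,-0.05],[0,0,0]],[[0.05,0,-0.085],[0,0,0]],[[0.05,0,-0.12],[0,0,0]],[[0.04,0,-0.15],[0,0,0]],[[0.015,0.01,-0.16],[0,0,0]],[[-0.02,0.02,-0.16],[0,0,0]],[[-0.055,0.03,-0.16],[0,0,0]]]' 0; python3 look.py 10;python3 bm.py 10 0 .3 .6;python3 bm.py 10 3 .2 .6; python3 -c "
from h import *
print(where(),plan([.17,-.004,.36]))"
```

```text
time_s: 15.97
tcp_pos: [0.5715, -0.0732, 0.3633]
ee_rot: [[-0.996, -0.092, 0.007], [-0.092, 0.996, 0.001], [-0.007, 0.0, -1.0]]
wrist_force: [-0.0, 0.1, 0.6]
gripper_width: 0.008
(array([ 0.0584, -0.0282,  0.358 ]), array([-0.77,  0.16, -1.34]), 16.0667)
(np.float64(0.49), array([73.3], dtype=float32), np.float32(73.3))
(np.float64(0.5), array([71.9], dtype=float32), np.float32(71.9))
(np.float64(0.48), array([71.6], dtype=float32), np.float32(71.6))
(np.float64(0.51), array([67.8], dtype=float32), np.float32(67.8))
(np.float64(0.47), array([67.], dtype=float32), np.float32(67.0))
(np.float64(0.39), array([50.3], dtype=float32), np.float32(50.3))
(np.float64(0.38), array([50.1], dtype=float32), np.float32(50.1))
(np.float64(0.37), array([49.9], dtype=float32), np.float32(49.9))
(np.float64(0.4), array([49.7], dtype=float32), np.float32(49.7))
(np.float64(0.41), array([49.], dtype=float32), np.float32(49.0))
(array([ 0.0584, -0.0282,  0.358 ]), array([-0.77,  0.16, -1.34]), 16.0667) (array([-0.1117,  0.0236, -0.002 ]), array([ 0.01, -0.01,  0.06]))
```

View pics/look10.png

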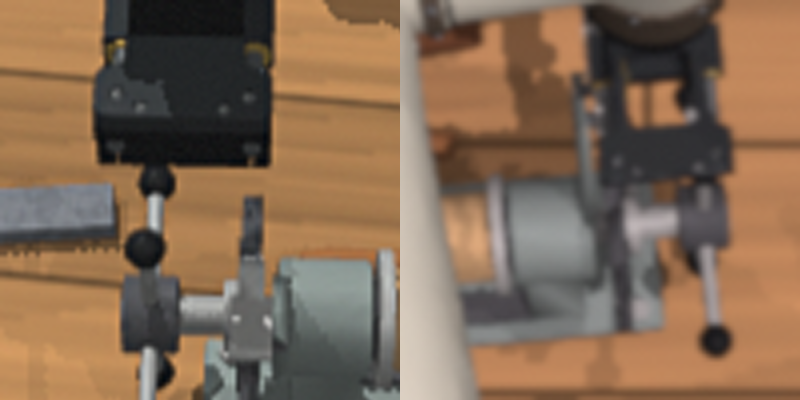

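```bash
python3 -m jog '[[[-0.03,0.006,0],[0,0,0]],[[-0.06,0.012,0],[0,0,0]],[[-0.09,0.02,0],[0,0,0]],[[-0.112,0.024,0],[0,0,0]],[[-0.112,0.024,0.01],[0,0,0]],[[-0.112,0.024,0.03],[0,0,0]],[[-0.112,0.024,0.05],[0,0,0]],[[-0.112,0.024,0.07],[0,0,0]],[[-0.112,0.024,0.09],[0,0,0]],[[-0.112,0.024,0.102],[0,0,0]]]' 0; python3 look.py 11
```

```text
time_s: 16.9
tcp_pos: [0.6777, -0.0396, 0.256]
ee_rot: [[-0.996, -0.092, -0.003], [-0.092, 0.996, 0.0], [0.003, 0.001, -1.0]]
wrist_force: [1.0, 1.0, -1.5]
gripper_width: 0.002
(array([ 0.1644, -0.0054,  0.2557]), array([ 0.06, -0.64, -0.51]), 17.0)
```

View pics/look11.png

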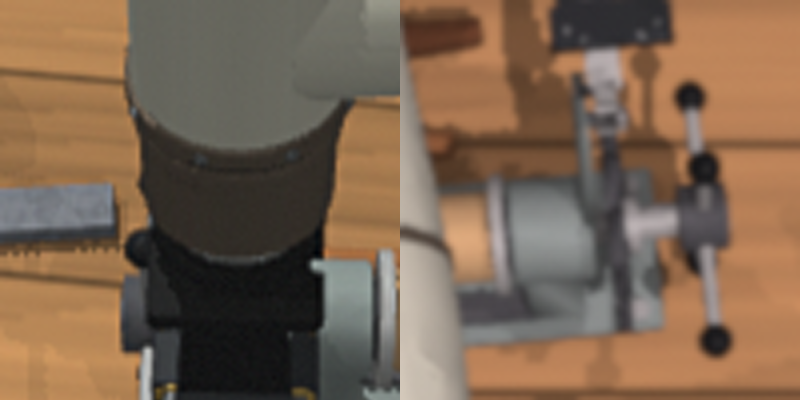

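```bash
python3 -m jog '[[[0.008,0,0],[0,0,0]],[[0.016,0,0],[0,0,0]],[[0.023,0,0],[0,0,-0]],[[0.029,0,-0.004],[0,0,0]],[[0.034,0,-0.009],[0,0,0]],[[0.04,0,-0.013],[0,0,0]],[[0.046,0,-0.016],[0,0,0]],[[0.051,0,-0.018],[0,0,0]],[[0.056,0,-0.02],[0,0,0]],[[0.061,0,-0.021],[0,0,0]]]' 0; python3 look.py 12
```

```text
time_s: 17.83
tcp_pos: [0.618, -0.045, 0.2799]
ee_rot: [[-0.996, -0.093, 0.0], [-0.093, 0.996, 0.0], [-0.0, 0.0, -1.0]]
wrist_force: [0.2, 0.1, -0.8]
gripper_width: 0.006
(array([ 0.1046, -0.0056,  0.2799]), array([ 0.87, -0.35, -0.66]), 17.9333)
```

View pics/look12.png

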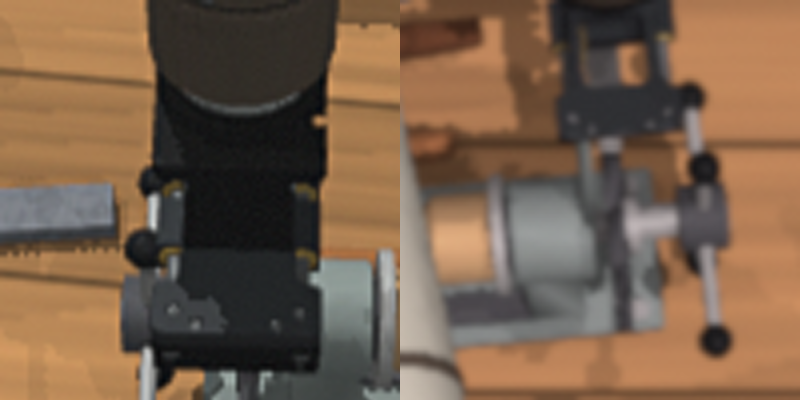

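```bash
python3 -m jog '[[[0.004,0,0],[0,0,0]],[[0.008,0,0],[0,0,0]],[[0.012,0,0],[0,0,0]],[[0.016,0,0],[0,0,0]],[[0.02,0,0],[0,0,0]],[[0.022,0,0],[0,0,0]],[[0.022,0,-0.01],[0,0,0]],[[0.022,0,-0.03],[0,0,0]],[[0.022,0,-0.055],[0,0,0]],[[0.022,0,-0.075],[0,0,0]]]' 0; python3 look.py 13; python3 -c "
from h import *
print(plan([-.11,-.21,.36]))"
```

```text
time_s: 18.77
tcp_pos: [0.5969, -0.0473, 0.3571]
ee_rot: [[-0.996, -0.093, 0.002], [-0.093, 0.996, -0.001], [-0.002, -0.001, -1.0]]
wrist_force: [-0.4, -0.3, -0.0]
gripper_width: 0.005
(array([ 0.0851, -0.0061,  0.36  ]), array([-0.55,  0.19, -0.24]), 18.8667)
(array([ 0.1958, -0.2032, -0.0017]), array([-0.01,  0.11,  0.04]))
```

View pics/look13.png

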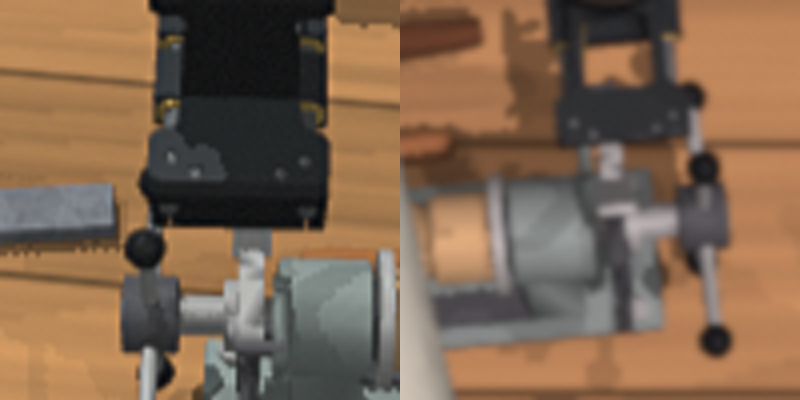

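```bash
python3 -m jog '[[[0.03,-0.01,0],[0,0,0]],[[0.065,-0.03,0],[0,0,0]],[[0.1,-0.05,0],[0,0,0]],[[0.13,-0.056,0],[0,0,0]],[[0.145,-0.056,0],[0,0,0]],[[0.145,-0.056,0.02],[0,0,0]],[[0.145,-0.056,0.055],[0,0,0]],[[0.145,-0.056,0.09],[0,0,0]],[[0.145,-0.056,0.125],[0,0,0]],[[0.145,-0.056,0.155],[0,0,0]]]' 0; python3 look.py 14; python3 -c "
from h import *
print(plan([-.008,-.062,.2]))"
```

```text
time_s: 19.7
tcp_pos: [0.4564, -0.1162, 0.1977]
ee_rot: [[-0.996, -0.092, -0.001], [-0.092, 0.996, 0.0], [0.001, 0.0, -1.0]]
wrist_force: [-0.1, -0.1, -0.9]
gripper_width: 0.008
(array([-0.0653, -0.0617,  0.195 ]), array([-0.12, -0.84,  0.64]), 19.8)
(array([-0.0572, -0.0004, -0.0057]), array([ 0.02, -0.13,  0.03]))
```

View pics/look14.png

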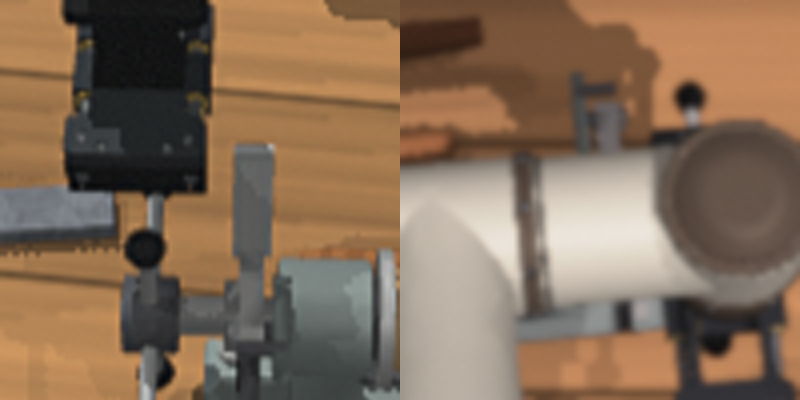

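```bash
python3 -m jog '[[[-0.01,0,-0.002],[0,0,0]],[[-0.02,0,-0.004],[0,0,0]],[[-0.03,0,-0.005],[0,0,0]],[[-0.04,0,-0.005],[0,0,0]],[[-0.048,0,-0.005],[0,0,0]],[[-0.054,0,-0.005],[0,0,0]],[[-0.058,0,-0.005],[0,0,0]],[[-0.061,0,-0.005],[0,0,0]],[[-0.061,0,-0.005],[0,0,0]],[[-0.061,0,-0.005],[0,0,0]]]' 0; python3 -c "
from h import *
print(where())"
```

```text
time_s: 20.63
tcp_pos: [0.518, -0.1106, 0.2044]
ee_rot: [[-0.996, -0.092, -0.0], [-0.092, 0.996, 0.0], [0.0, 0.0, -1.0]]
wrist_force: [-0.4, 0.3, 0.3]
gripper_width: 0.007
(array([-0.0006, -0.0619,  0.2044]), array([-0.44,  0.35,  0.3 ]), 20.6333)
```

Just at the ball. Small pushes now.

```bash
python3 -m jog '[[[-0.0005,0,0.002],[0,0,0]],[[-0.001,0,0.004],[0,0,0]],[[-0.0015,0,0.004],[0,0,0]],[[-0.002,0,0.004],[0,0,0]],[[-0.0025,0,0.004],[0,0,0]],[[-0.003,0,0.004],[0,0,0]],[[-0.003,0,0.004],[0,0,0]],[[-0.003,0,0.004],[0,0,0]],[[-0.003,0,0.004],[0,0,0]],[[-0.003,0,0.004],[0,0,0]]]' 0; python3 -c "
from h import *
print(where())"
```

```text
time_s: 21.47
tcp_pos: [0.5207, -0.1104, 0.2001]
ee_rot: [[-0.996, -0.092, -0.001], [-0.092, 0.996, 0.0], [0.001, 0.0, -1.0]]
wrist_force: [-3.7, -1.4, -2.7]
gripper_width: 0.003
(array([ 0.0021, -0.0619,  0.2001]), array([-3.73, -1.45, -2.68]), 21.4667)
```

```bash
python3 -m jog '[[[-0.0005,0,0],[0,0,0]],[[-0.001,0,0],[0,0,0]],[[-0.0015,0,0],[0,0,0]],[[-0.002,0,0],[0,0,0]],[[-0.002,0,0],[0,0,0]],[[-0.002,0,0],[0,0,0]],[[-0.002,0,0],[0,0,0]],[[-0.002,0,0],[0,0,0]],[[-0.002,0,0],[0,0,0]],[[-0.002,0,0],[0,0,0]]]' 0|grep force; python3 -c "
from h import *
print(where())"; python3 -m jog '[[[-0.0005,0,0],[0,0,0]],[[-0.001,0,0],[0,0,0]],[[-0.0015,0,0],[0,0,0]],[[-0.0015,0,0],[0,0,0]],[[-0.0015,0,0],[0,0,0]],[[-0.0015,0,0],[0,0,0]],[[-0.0015,0,0],[0,0,0]],[[-0.0015,0,0],[0,0,0]],[[-0.0015,0,0],[0,0,0]],[[-0.0015,0,0],[0,0,0]]]' 0|grep force; python3 -c "
from h import *
print(where())"; python3 look.py 15; python3 bm.py 15 0 .4 .7
```

```text
wrist_force: [-3.6, -0.2, -2.4]
(array([ 0.0045, -0.0618,  0.2005]), array([-3.65, -0.2 , -2.41]), 22.3)
wrist_force: [-2.9, 0.3, -3.2]
(array([ 0.0061, -0.0619,  0.2006]), array([-2.94,  0.3 , -3.22]), 23.1333)
(array([ 0.0061, -0.0619,  0.2006]), array([-4.28,  0.87, -2.63]), 23.2333)
(np.float64(0.68), array([15.2], dtype=float32), np.float32(15.2))
(np.float64(0.67), array([15.], dtype=float32), np.float32(15.0))
(np.float64(0.69), array([14.9], dtype=float32), np.float32(14.9))
(np.float64(0.66), array([14.1], dtype=float32), np.float32(14.1))
(np.float64(0.65), array([12.7], dtype=float32), np.float32(12.7))
```

View pics/look15.png

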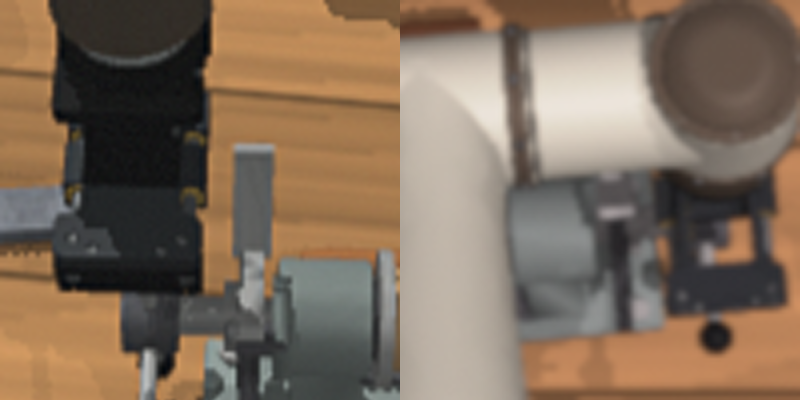

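```bash
python3 -m jog '[[[-0.0005,0,0],[0,0,0]],[[-0.001,0,0],[0,0,0]],[[-0.0015,0,0],[0,0,0]],[[-0.0015,0,0],[0,0,0]],[[-0.0015,0,0],[0,0,0]],[[-0.0015,0,0],[0,0,0]],[[-0.0015,0,0],[0,0,0]],[[-0.0015,0,0],[0,0,0]],[[-0.0015,0,0],[0,0,0]],[[-0.0015,0,0],[0,0,0]]]' 0|grep force; python3 -c "
from h import *
print(where())"
```

```text
wrist_force: [-6.3, 0.8, -1.7]
(array([ 0.0068, -0.0619,  0.2004]), array([-6.28,  0.85, -1.72]), 24.0667)
```

```bash
python3 -m jog '[[[-0.0005,0,0],[0,0,0]],[[-0.001,0,0],[0,0,0]],[[-0.001,0,0],[0,0,0]],[[-0.001,0,0],[0,0,0]],[[-0.001,0,0],[0,0,0]],[[-0.001,0,0],[0,0,0]],[[-0.001,0,0],[0,0,0]],[[-0.001,0,0],[0,0,0]],[[-0.001,0,0],[0,0,0]],[[-0.001,0,0],[0,0,0]]]' 0|grep force; python3 -c "
from h import *
print(where())"
```

```text
wrist_force: [-7.8, 0.6, -1.0]
(array([ 0.0069, -0.0619,  0.2004]), array([-7.84,  0.55, -1.01]), 24.9)
```

```bash
python3 -m jog '[[[0.005,0,0],[0,0,0]],[[0.025,0,0],[0,0,0]],[[0.05,0,-0.02],[0,0,0]],[[0.07,0,-0.05],[0,0,0]],[[0.09,-0.02,-0.08],[0,0,0]],[[0.1,-0.04,-0.11],[0,0,0]],[[0.1,-0.07,-0.13],[0,0,0]],[[0.1,-0.1,-0.15],[0,0,0]],[[0.1,-0.13,-0.15],[0,0,0]],[[0.1,-0.15,-0.15],[0,0,0]]]' 0 | head -1
python3 -m jog '[[[0,-0.03,-0.01],[0,0,0]],[[0,-0.06,-0.02],[0,0,0]],[[0,-0.1,-0.03],[0,0,0]],[[0.01,-0.13,-0.03],[0,0,0]],[[0.01,-0.16,-0.03],[0,0,0]],[[0.01,-0.19,-0.03],[0,0,0]],[[0.01,-0.2,-0.03],[0,0,0]],[[0.01,-0.2,-0.03],[0,0,0]],[[0.01,-0.2,-0.03],[0,0,0]],[[0.01,-0.2,-0.03],[0,0,0]]]' 0 | head -2
python3 look.py 16; python3 bm.py 16 0 .4 .7;python3 bm.py 16 3 .2 .7; python3 bm.py 16 2 .2 .7; python3 - <<'E'
from ov import *
q=np.load("fit.npy");overlay("16",q[:3],.524,0,"ov16")
import cv2
a=cv2.imread("pics/scene0.png").astype(int)[185:260,320:360];b=cv2.imread("pics/scene16.png").astype(int)[185:260,320:360]
print(abs(a-b).mean())
E
```

```text
time_s: 25.73
time_s: 26.57
tcp_pos: [0.4506, -0.468, 0.3817]
(array([-0.0998, -0.4114,  0.3818]), array([-0.28,  0.01,  0.28]), 26.6667)
(np.float64(0.58), array([63.7], dtype=float32), np.float32(63.7))
(np.float64(0.57), array([63.], dtype=float32), np.float32(63.0))
(np.float64(0.59), array([61.7], dtype=float32), np.float32(61.7))
(np.float64(0.56), array([59.8], dtype=float32), np.float32(59.8))
(np.float64(0.6), array([57.4], dtype=float32), np.float32(57.4))
(np.float64(0.47), array([75.4], dtype=float32), np.float32(75.4))
(np.float64(0.46), array([75.1], dtype=float32), np.float32(75.1))
(np.float64(0.48), array([75.1], dtype=float32), np.float32(75.1))
(np.float64(0.49), array([74.4], dtype=float32), np.float32(74.4))
(np.float64(0.45), array([74.1], dtype=float32), np.float32(74.1))
(np.float64(0.51), array([16.2], dtype=float32), np.float32(16.2))
(np.float64(0.5), array([15.8], dtype=float32), np.float32(15.8))
(np.float64(0.52), array([15.6], dtype=float32), np.float32(15.6))
(np.float64(0.49), array([14.8], dtype=float32), np.float32(14.8))
(np.float64(0.53), array([14.7], dtype=float32), np.float32(14.7))
15.750555555555556
```

View pics/ov16_scene.png

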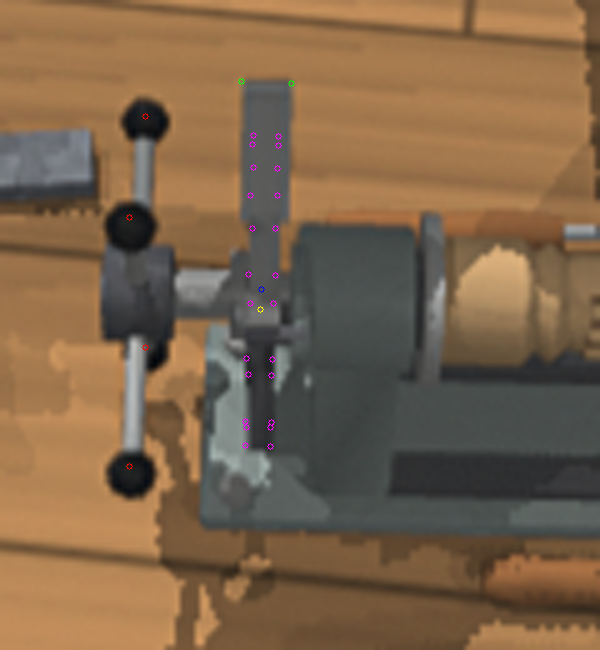

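View pics/ov16_top.png

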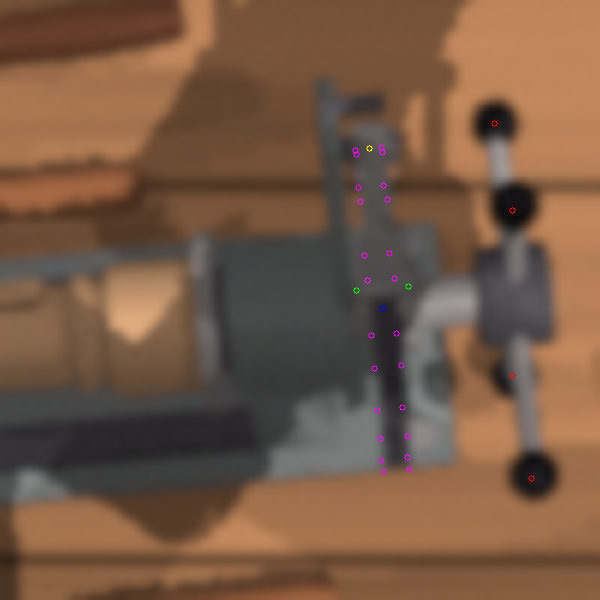

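View pics/scene16.png

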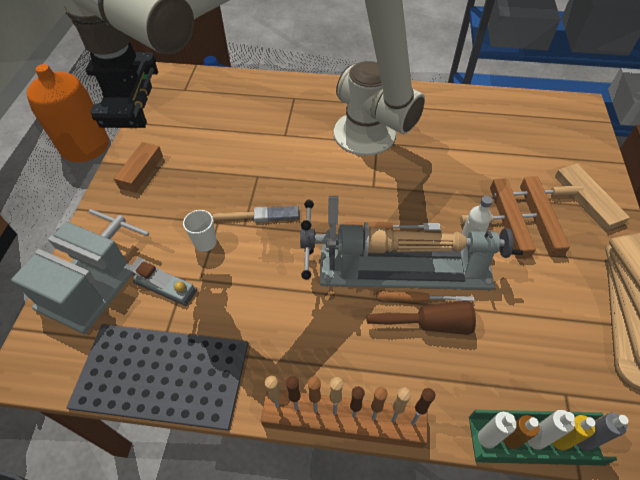

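```bash
python3 -c "
from station import r
print(r.finish_job())"
```

```text
the job is handed in; nothing more can be done
None
```

The wheel is back by one notch and the pawl is seated again. I handed the job in at about 27 s of the allowed 69 s, with the arm clear of everything.

**What I did:**
- **Pawl up:** with the fingers closed, I lifted the pawl by its finger tab and threw it over onto its stop.
- **Wheel back:** I pushed the top ball of the star handle in steps until the wheel was about 0.06 rad short of one notch.
- **Pawl down:** I tipped the pawl back over from the far side and let it drop onto the wheel under its own weight.
- **Final nudge:** I pushed the star lightly until the tooth met the pawl's nose. The finger stopped advancing (0.1 mm for a 1 mm command) while the push rose from about 4 N to 8 N.

**Last checks:**
- **Wheel:** the four balls sit within about a pixel or two of where the model puts them at 0.524 rad. Single-ball readings disagreed: 0.58, 0.47 and a weak 0.51. My reading is a camera offset of about one pixel, which would put the wheel at about 0.54 rad.
- **Pawl:** the tab is back at its seated position in both views, matching the first pictures by eye.
- **Bench:** by eye the loose things in the scene view look unmoved. I did not measure them.

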